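# Push the toaster's crumb tray home and press its lever down

## Task

The toaster's crumb tray has been emptied and still sticks out. Push the tray fully home with the fingertips, and only then press the bread lever down until it catches and stays down by itself. Do it by pushing alone: leave the toaster standing where it is, pick nothing up, and leave the jam jar, mug and teaspoon alone.

Things in the scene. Friction and masses are not known exactly. Their poses are not given: they have to be found in the camera images.
- toaster: Two-slot toaster, cream sides, black ends, 165 (x) x 260 (y) x 185 (z) mm, about 1.8 kg, loose on rubber feet; a side push over about 10 N can shift it. Origin: centre of its underside, on the worktop. Its y axis runs along its length: bread lever on the +y end face, crumb tray in the -y end face (each 130 mm from the origin). Bread on the lever's carriage stands up to 31 mm above the top.
- crumb_tray (a joint): How far the crumb tray is out, m: 0 is fully home, 0.11 is the limit. It slides along the toaster's y axis, inwards is +y; friction about 1.5 N, it stays where it is left.
- tray_front (a point): Middle of the upright outer face of the black tray front, on the moving tray, 22 mm above the worktop. Front: 110 mm wide along the toaster's x, 8 to 36 mm high; a lip 70 mm wide at its upper edge (29 to 36 mm high) stands 11 mm further out. Tray home: face 12 mm, lip 23 mm out from the toaster's 185 mm high end face, so a gripper reaching down must lean away from the toaster.
- bread_lever (a joint): How far the bread lever is pressed down, m: 0 is up, 0.044 the bottom stop. A spring (about 2 N at the top, 4 N at the bottom) pushes it back up; near 0.03 a spring catch must be overcome (about 10 N in all), past which it stays down by itself at about 0.04.
- lever_top (a point): Middle of the top face of the silver lever paddle, on the moving lever; 150 mm above the worktop when up. Paddle: 34 mm wide (toaster's x), 28 mm deep (its y, 6 to 34 mm out from the end face), 11 mm thick. It moves straight down. The toaster's top is 35 mm above it; a fixed dial below it is not used.
- jam_jar: Jam jar, 68 mm across, 84 mm tall, loose, between the toaster and the robot. Origin: centre of its underside. To be left alone.
- mug: Blue and white mug, 78 mm across, 112 mm with its handle, 92 mm tall, loose, between the toaster and the robot. Origin: centre of its underside. To be left alone.
- teaspoon: Steel teaspoon, 130 x 26 x 11 mm, lying loose between the toaster and the robot. Origin: centre of its underside. To be left alone.

How it is judged:
By the outcome, as a careful person would: the job done as asked, in the order asked, and still so for the second after the job is handed in, with the robot touching nothing.
It also fails if it takes over 48 s, if anything falls off the work surface, if the arm or the gripper's body presses on something with over 40 N, if the wrist force passes 120 N, or if a joint passes its speed limit or range.

## Robot

A 6-joint arm with a two-finger parallel gripper is mounted at the origin on a cart in front of the work surface, level with it; the furniture and walls round the work are solid. World frame = base frame: x ahead of the robot, y to its left, z up, the work surface at z = 0. Lengths are in m, angles in rad, forces in N, time in s.
With the tool pointing down it reaches from about 0.35 to 0.975 m from the base axis. Payload 4.9 kg.
Tool frame: the origin (TCP) lies midway between the tips of the shut fingers; the grasp point (between the pads) lies behind it (robot.grip_depth is the z of the grasp point in the tool frame, in m); z points along the fingers, y is the line along which they close (so a half turn about z gives the same grasp; the last joint's range is limited). The gripper opens to 85 mm and grips with 20 to 120 N. Pads are 22 mm wide; open, the fingers measure 114 mm over their backs; the gripper's body (76 mm by 85 mm) begins 54 mm behind the grasp point. The pads swing forward as they close: fully open they stand 13 mm farther back than shut.
Start: joints at [-1.247, 0.053, 1.613, -0, 1.476, -0.119], TCP at [0.268, -0.565, 0.231] pointing down, gripper open.
Joint ranges: [-3.01, 3.01], [-1.01, 2.22], [0.06, 2.58], [-1.02, 4.17], [0.09, 2.62], [-3.14, 3.14]. Speed limits (rad/s): [2.57, 2.57, 3.14, 3.14, 3.14, 3.14].

## Interface

Orientations are given as a 3x3 rotation matrix whose columns are the frame's x, y, z axes.
In Python, from station import robot gives the robot as it stands.
- The arm moves only by the shell command python3 -m creep 'ROWS' [FORCE]. ROWS is JSON, one flat list of numbers, 7 for each row, row after row: the turn, a rotation vector about the tool's x, y, z in degrees, then the shift along the tool's x, y, z in mm, then the opening, from 0 (shut) to 1 (fully open). A call has 1 to 20 rows; each row shifts and turns the commanded pose from where the row before left it, along the tool's axes as they then stand; what a row does not reach is not made up. A row lasts 1/10 s, in which the tool goes at most 50 mm and 8.59 degrees, less where a joint would pass 70% of its speed; a pose out of reach is approached as far as the arm can. A call is refused whole if a number of a shift passes 50 or a number of a turn 8.59, either way. A call with a gripper value outside its range is refused whole. The fingers move at their own pace and stop on an object; FORCE is the grip in N (left out, the last holds). Time passes only in rows, so rows that do not move let the fingers close. It gives the time, the measured TCP pose, the force, the opening and the grip force at its end, in the units of the state.
- robot.get_state(): the state, without advancing time (a new reading comes with each control period).
- robot.snapshot(name): name is "scene" or "top" or "wrist"; returns a dict with "color" (400x640x3 uint8, red, green, blue), "depth" (400x640 float32, m along the optical axis (not along the pixel's ray), 0 where there is no reading), "mtx" (3x3 intrinsics, pixels), "R" (3x3) and "t" (3): a world point X has camera coordinates R X + t. Camera axes: x right, y down, z forward; pixel columns grow to the right and rows downward; lengths in m; the calibration is good to about 2 mm. A picture is of the moment at which its call begins.
- robot.hand_in(): hands the job in; it is judged then, once.
Trained networks look in the newest picture that a camera, given by its name, has taken for a name from the list of things; names that differ only in an ending like _2 or _b are one class to them, and where a whole thing is asked for, a point or a joint stands for the part that bears it (a point fixed in the world has none). Each returns a list of dicts, best first, with "p" (0 to 1); they miss things now and then, are a little off and sometimes report something else, mostly with a low value. They report only what shows in the picture. A call takes as long as a camera call.
- robot.recognise(camera, thing): "box" ([left, top, right, bottom] in pixels, round what is visible of it).
- robot.trace(camera, thing): "pixels" (400x640 bool, what is visible of it) and "box" ([left, top, right, bottom] in pixels, round what is visible of it).
- robot.landmark_of(camera, thing): "uv" ([column, row] in pixels: a listed point, or the origin of a listed thing).
The state is a dict: "t": time; "qpos": joint angles; "dq": joint speeds; "tau": joint torques, N m; "eef_pos": TCP position; "eef_rot": TCP orientation; "contact_force": force on the tool from outside, world axes, zero at the start; "torque": the same for the moment, N m; "width": finger opening in m; "grasp_force": force on a finger pad.
Only numpy, scipy, OpenCV 4.12 (cv2) and the standard library are available. Lean on these libraries where they do the work, as an engineer would, in place of code of your own. Each camera call takes 0.05 s, during which the arm holds its last target. There are 200 camera calls.

## Working session

There is one attempt and no reset: what is moved stays moved. The work goes in short steps, Python scripts to look and compute and a shell command to move; the robot and the scene stay as the last step left them, time stands still between calls to the robot, and variables do not carry over. Pictures are saved under pics/ and viewed, at most 10 in all, crops included, and the job is handed in when it is done.

```bash
ls; mkdir -p pics
cat > h.py <<'E'
import numpy as np, cv2
from station import robot
def px2w(s,uv,r=2):
    u,v=int(round(uv[0])),int(round(uv[1]))
    d=s["depth"][max(0,v-r):v+r+1,max(0,u-r):u+r+1]; d=d[d>0]
    z=np.median(d) if d.size else np.nan
    K=s["mtx"]; c=np.array([(uv[0]-K[0,2])/K[0,0]*z,(uv[1]-K[1,2])/K[1,1]*z,z])
    return s["R"].T@(c-s["t"])
def cloud(s,m):
    v,u=np.nonzero(m&(s["depth"]>0)); z=s["depth"][v,u]; K=s["mtx"]
    c=np.stack([(u-K[0,2])/K[0,0]*z,(v-K[1,2])/K[1,1]*z,z],1)
    return (c-s["t"])@s["R"]
def save(s,n): cv2.imwrite("pics/"+n,s["color"][:,:,::-1])
E
python3 - <<'E'
from h import *
np.set_printoptions(precision=4,suppress=True)
st=robot.get_state(); print(st["t"],st["eef_pos"],st["eef_rot"].tolist() if hasattr(st["eef_rot"],'tolist') else st["eef_rot"],robot.grip_depth)
ims=[]
for c in ("scene","top"):
    s=robot.snapshot(c); save(s,c+"0.png")
    for t in ("tray_front","lever_top","toaster"):
        for l in robot.landmark_of(c,t)[:2]: print(c,t,round(l["p"],2),l["uv"],px2w(s,l["uv"]))
    for t in ("toaster","crumb_tray","bread_lever","jam_jar","mug","teaspoon"):
        for l in robot.trace(c,t)[:1]:
            P=cloud(s,l["pixels"]); 
            print(c,t,round(l["p"],2),l["box"],np.percentile(P,[2,50,98],axis=0).round(3).tolist() if len(P) else None)
            if t=="toaster":
                Q=P[(P[:,2]>.17)&(P[:,2]<.2)]; 
                if len(Q): print("rect",cv2.minAreaRect((Q[:,:2]*1000).astype(np.float32)))
E
```

```text
pics
0.0 [ 0.2676 -0.5641  0.23  ] [[0.9035742504035489, 0.4284310196487001, -0.0006598563784651322], [0.42843144667673905, -0.903572059873911, 0.002007016117156947], [0.0002636401744142498, -0.002096191306432631, -0.9999977682354424]] -0.0187
scene lever_top 0.58 [236.1, 191.8] [0.5146 0.2374 0.15  ]
scene toaster 0.97 [307.3, 250.9] [0.3733 0.1137 0.0838]
scene toaster 0.79 [226.8, 154.9, 339.0, 264.9] [[0.411, 0.045, 0.065], [0.433, 0.147, 0.176], [0.565, 0.23, 0.216]]
rect ((495.49615478515625, 123.42908477783203), (196.56199645996094, 164.74305725097656), 82.13105773925781)
scene crumb_tray 0.23 [227.9, 154.3, 333.9, 196.1] [[0.457, 0.039, 0.149], [0.472, 0.098, 0.204], [0.524, 0.245, 0.217]]
scene bread_lever 0.72 [228.1, 154.3, 333.0, 196.1] [[0.458, 0.039, 0.149], [0.472, 0.098, 0.204], [0.522, 0.244, 0.217]]
scene jam_jar 0.98 [291.2, 245.4, 324.1, 297.1] [[0.328, 0.087, 0.002], [0.338, 0.12, 0.06], [0.387, 0.144, 0.087]]
scene mug 0.7 [237.7, 245.5, 287.5, 303.0] [[0.321, 0.155, 0.007], [0.338, 0.194, 0.059], [0.4, 0.245, 0.092]]
top tray_front 0.79 [386.0, 221.3] [ 0.4697 
[... 224 characters left out ...]
.573, 0.222, 0.216]]
rect ((492.96240234375, 87.921142578125), (260.081298828125, 165.1562957763672), 81.5791015625)
top crumb_tray 0.63 [365.1, 198.9, 395.7, 250.9] [[0.417, -0.112, 0.009], [0.466, -0.085, 0.014], [0.518, -0.057, 0.038]]
top bread_lever 0.64 [207.4, 176.6, 334.9, 228.2] [[0.458, 0.022, 0.108], [0.504, 0.095, 0.194], [0.527, 0.245, 0.218]]
top jam_jar 0.76 [267.5, 260.3, 302.8, 293.5] [[0.331, 0.081, 0.059], [0.36, 0.108, 0.084], [0.389, 0.136, 0.087]]
top mug 0.79 [217.6, 255.1, 266.3, 298.1] [[0.324, 0.15, 0.0], [0.363, 0.192, 0.055], [0.399, 0.24, 0.092]]
top teaspoon 0.58 [306.6, 276.8, 370.4, 287.8] [[0.339, -0.056, -0.001], [0.352, 0.032, 0.005], [0.361, 0.065, 0.012]]
```

```bash
python3 -c "
import cv2,numpy as np
a=cv2.imread('pics/top0.png')[120:320,170:470];b=cv2.imread('pics/scene0.png')[120:320,170:470]
cv2.imwrite('pics/both.png',cv2.resize(np.hstack([b,a]),(798,266)))"
```

```text
(no output)
```

View pics/both.png

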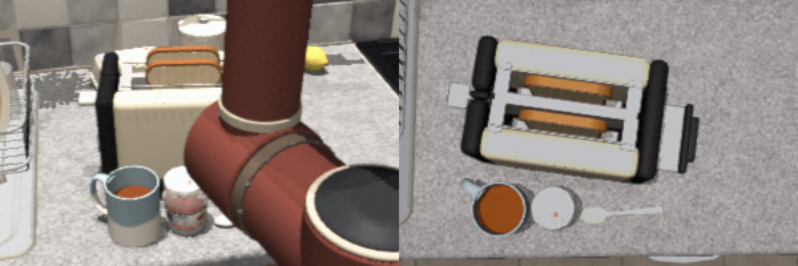

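The lever is at the left (+y end) and the tray sticks out at the right. The toaster's centre is (0.493, 0.088), with its Y axis along (0.146, 0.989). The measured lever and tray points agree with this. I'll move over to the tray side first, then turn and lean the tool.

```bash
cat >> h.py <<'E'
from scipy.spatial.transform import Rotation as Ro
C=np.array([.493,.088,0]);A=np.radians(81.6-90)
X=np.array([np.cos(A),np.sin(A),0]);Y=np.array([-np.sin(A),np.cos(A),0])
def plan(tilt,xt,yt,z):
    "rotvec deg (tool) to toaster-aligned tool leaning by tilt, then shift mm in the turned tool axes / in present axes"
    s=robot.get_state();R=np.array(s["eef_rot"]);p=np.array(s["eef_pos"])
    T=np.stack([X,-Y,[0,0,-1]],1)@Ro.from_euler("x",tilt,degrees=True).as_matrix()
    d=C+xt*X+yt*Y+[0,0,z]-p
    q=p-C
    print("t",round(s["t"],2),"now toaster xyz mm",np.round([q@X*1e3,q@Y*1e3,p[2]*1e3],1),"F(toaster)",np.round([np.dot(s["contact_force"],a) for a in (X,Y,[0,0,1])],1))
    print("turn",np.round(np.degrees(Ro.from_matrix(R.T@T).as_rotvec()),2),"shift turned",np.round(T.T@d*1e3,1),"present",np.round(R.T@d*1e3,1), "q",np.round(s["qpos"],2))
E
python3 -m creep '[0,0,0,28,-21.5,2,0, 0,0,0,28,-21.5,2,0, 0,0,0,28,-21.5,2,0, 0,0,0,28,-21.5,2,0, 0,0,0,28,-21.5,2,0, 0,0,0,28,-21.5,2,0, 0,0,0,28,-21.5,2,0, 0,0,0,28,-21.5,2,0, 0,0,0,28,-21.5,2,0, 0,0,0,28,-21.5,2,0, 0,0,0,28,-21.5,2,0, 0,0,0,28,-21.5,2,0, 0,0,0,0,0,0,0]' 20
python3 -c "
from h import *
plan(28,0,-.23,.12)"
```

```text
t: 2.3
eef_pos: [0.4618, -0.1846, 0.2071]
eef_rot: [[0.901, 0.433, 0.0], [0.433, -0.901, 0.001], [0.001, -0.001, -1.0]]
contact_force: [-0.5, 0.4, -0.1]
width: 0.0002
grasp_force: 0.0
t 2.3 now toaster xyz mm [   9.  -274.2  207.1] F(toaster) [-0.5  0.3 -0.1]
turn [27.1   8.29 33.36] shift turned [-9.   1.9 97.7] present [ 17.2 -41.6  87.2] q [-0.53 -0.24  1.93  0.    1.46  0.59]
```

```bash
python3 -m creep '[3.87,1.18,4.77,0,0,0,0, 3.87,1.18,4.77,0,0,0,0, 3.87,1.18,4.77,0,0,0,0, 3.87,1.18,4.77,0,0,0,0, 3.87,1.18,4.77,0,0,0,0, 3.87,1.18,4.77,0,0,0,0, 3.87,1.18,4.77,0,0,0,0, 0,0,0,0,0,0,0]'
python3 -c "
from h import *
plan(28,0,-.23,.024)
s=robot.snapshot('top'); save(s,'top1.png')
P=cloud(s,np.ones((400,640),bool)); q=P-C; a=q@X;b=q@Y
for lo,hi in((.026,.04),(.005,.02)):
  m=(abs(a)<.03)&(b<-.14)&(b>-.26)&(P[:,2]>lo)&(P[:,2]<hi); print(m.sum(),np.percentile(b[m],[1,5,50,95,99]) if m.sum() else 0)
"
```

```text
t: 3.1
eef_pos: [0.4598, -0.1893, 0.2063]
eef_rot: [[0.988, -0.137, 0.07], [-0.154, -0.873, 0.463], [-0.002, -0.469, -0.883]]
contact_force: [-0.2, 0.2, -0.0]
width: -0.0
grasp_force: 0.0
t 3.1 now toaster xyz mm [   7.7 -279.1  206.3] F(toaster) [-0.3  0.2 -0. ]
turn [ 0.06 -0.1  -0.47] shift turned [ -7.7  42.2 184. ] present [ -7.7  42.1 184. ] q [-0.76 -0.1   1.86  0.4   1.67  0.94]
340 [-0.20328957 -0.20213667 -0.19084709 -0.18035605 -0.17982062]
440 [-0.18034069 -0.17956967 -0.16487289 -0.1501469  -0.14868761]
```

```bash
python3 -m creep '[0,0,-0.47,-0.8,4.2,18.4,0, 0,0,0,-0.8,4.2,18.4,0, 0,0,0,-0.8,4.2,18.4,0, 0,0,0,-0.8,4.2,18.4,0, 0,0,0,-0.8,4.2,18.4,0, 0,0,0,-0.8,4.2,18.4,0, 0,0,0,-0.8,4.2,18.4,0, 0,0,0,-0.8,4.2,18.4,0, 0,0,0,-0.8,4.2,18.4,0, 0,0,0,-0.8,4.2,18.4,0, 0,0,0,0,0,0,0]'
python3 -c "
from h import *
plan(28,0,-.17,.022)
s=robot.snapshot('top'); cv2.imwrite('pics/t2.png',cv2.resize(s['color'][120:320,230:470,::-1],None,fx=2.4,fy=2.4))
"
```

```text
t: 4.25
eef_pos: [0.4589, -0.1363, 0.0231]
eef_rot: [[0.99, -0.125, 0.066], [-0.141, -0.874, 0.464], [-0.0, -0.469, -0.883]]
contact_force: [-1.1, 0.4, -0.6]
width: -0.0002
grasp_force: 0.0
t 4.25 now toaster xyz mm [  -1.  -226.9   23.1] F(toaster) [-1.1  0.2 -0.6]
turn [0.03 0.15 0.25] shift turned [  1.  -49.7  27.7] present [  1.2 -49.7  27.7] q [-0.69  0.08  2.03  0.43  1.33  0.86]
```

View pics/t2.png

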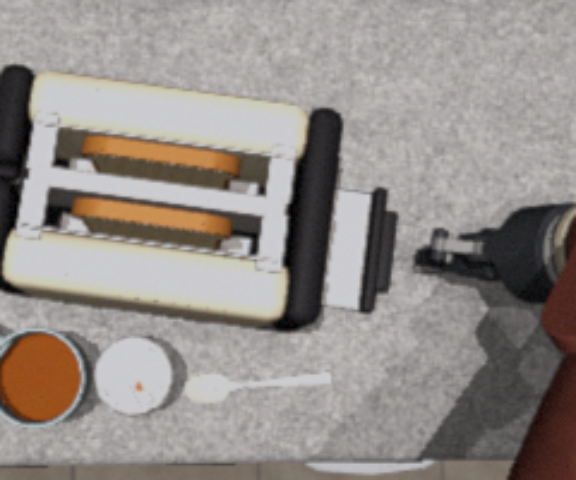

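```bash
python3 -m creep '[0,0,0,0,-4.4,2.35,0, 0,0,0,0,-4.4,2.35,0, 0,0,0,0,-4.4,2.35,0, 0,0,0,0,-4.4,2.35,0, 0,0,0,0,-4.4,2.35,0, 0,0,0,0,-4.4,2.35,0, 0,0,0,0,-4.4,2.35,0, 0,0,0,0,-4.4,2.35,0, 0,0,0,0,-4.4,2.35,0, 0,0,0,0,-4.4,2.35,0, 0,0,0,0,0,0,0]'
cat > look.py <<'E'
from h import *
plan(28,0,-.16,.024)
s=robot.snapshot('top')
P=cloud(s,np.ones((400,640),bool)); q=P-C; a=q@X;b=q@Y
m=(abs(a)>.014)&(abs(a)<.031)&(b<-.14)&(b>-.26)&(P[:,2]>.026)&(P[:,2]<.04); print(m.sum(),np.percentile(b[m],[2,50,98]) if m.sum() else 0)
l=robot.trace('top','toaster')
Q=cloud(s,l[0]['pixels']); Q=Q[(Q[:,2]>.17)&(Q[:,2]<.2)]; print(cv2.minAreaRect((Q[:,:2]*1000).astype(np.float32)))
E
python3 look.py
```

```text
t: 5.4
eef_pos: [0.4681, -0.088, 0.0252]
eef_rot: [[0.99, -0.125, 0.071], [-0.144, -0.874, 0.463], [0.004, -0.469, -0.883]]
contact_force: [0.3, -0.1, 3.4]
width: -0.0002
grasp_force: 1.4
t 5.4 now toaster xyz mm [   1.1 -177.7   25.2] F(toaster) [ 0.3 -0.1  3.4]
turn [ 0.04 -0.13  0.23] shift turned [ -1.1 -15.1   9.4] present [ -1.  -15.1   9.4] q [-0.6   0.04  2.07  0.45  1.29  0.93]
192 [-0.17373864 -0.16194405 -0.15095679]
((493.08404541015625, 87.82161712646484), (259.7065734863281, 165.0379180908203), 81.47687530517578)
```

```bash
python3 -m creep '[0,0,0,0,-4.2,1.7,0, 0,0,0,0,-4.2,1.7,0, 0,0,0,0,-4.2,1.7,0, 0,0,0,0,-2.6,1.4,0, 0,0,0,0,0,0,0]'
python3 look.py
```

```text
t: 6.0
eef_pos: [0.4696, -0.0717, 0.0258]
eef_rot: [[0.99, -0.126, 0.069], [-0.143, -0.875, 0.463], [0.002, -0.468, -0.884]]
contact_force: [0.1, -0.3, -1.2]
width: -0.0
grasp_force: 0.3
t 6.0 now toaster xyz mm [   0.2 -161.4   25.8] F(toaster) [ 0.1 -0.3 -1.2]
turn [ 0.07 -0.04  0.2 ] shift turned [-0.2 -0.4  2.2] present [-0.2 -0.4  2.2] q [-0.57  0.02  2.08  0.46  1.29  0.96]
97 [-0.15807065 -0.1520476  -0.14622554]
((492.9981384277344, 87.84201049804688), (260.3154296875, 165.0770721435547), 81.47752380371094)
```

```bash
for i in 1; do python3 -m creep '[0,0,0,0,-1.3,0.7,0, 0,0,0,0,-1.3,0.7,0, 0,0,0,0,0,0,0]'; python3 -c "from h import *; plan(28,0,-.155,.024)"; done
python3 -m creep '[0,0,0,0,-0.9,0.5,0, 0,0,0,0,0,0,0]'; python3 -c "from h import *; plan(28,0,-.155,.024)"
python3 -m creep '[0,0,0,0,-0.9,0.5,0, 0,0,0,0,0,0,0]'; python3 look.py
```

```text
t: 6.4
eef_pos: [0.4701, -0.0692, 0.0259]
eef_rot: [[0.99, -0.126, 0.069], [-0.144, -0.875, 0.463], [0.002, -0.468, -0.884]]
contact_force: [-1.2, -1.1, -0.5]
width: 0.0
grasp_force: 0.6
t 6.4 now toaster xyz mm [   0.3 -158.9   25.9] F(toaster) [-1.  -1.3 -0.5]
turn [ 0.08 -0.05  0.19] shift turned [-0.3 -2.5  3.5] present [-0.3 -2.5  3.5] q [-0.57  0.02  2.08  0.46  1.28  0.96]
t: 6.6
eef_pos: [0.4704, -0.0683, 0.026]
eef_rot: [[0.99, -0.126, 0.07], [-0.144, -0.875, 0.463], [0.003, -0.468, -0.884]]
contact_force: [-1.6, -1.0, -2.0]
width: 0.0003
grasp_force: 0.7
t 6.6 now toaster xyz mm [   0.5 -157.9   26. ] F(toaster) [-1.4 -1.3 -2. ]
turn [ 0.09 -0.07  0.19] shift turned [-0.5 -1.6  3.1] present [-0.5 -1.7  3.1] q [-0.56  0.02  2.08  0.46  1.28  0.96]
t: 6.8
eef_pos: [0.4707, -0.0673, 0.0261]
eef_rot: [[0.99, -0.126, 0.07], [-0.144, -0.875, 0.463], [0.003, -0.468, -0.884]]
contact_force: [-0.8, -1.9, -0.5]
width: 0.0001
grasp_force: 0.7
t 6.8 now toaster xyz mm [   0.6 -156.9   26.1] F(toaster) [-0.5 -2.  -0.5]
turn [ 0.08 -0.09  0.19] shift turned [-0.6  3.7  0.4] present [-0.6  3.7  0.4] q [-0.56  0.02  2.08  0.46  1.28  0.96]
62 [-0.15371216 -0.14971798 -0.14593058]
((492.980224609375, 87.88616180419922), (259.9885559082031, 164.9451446533203), 81.48638153076172)
```

```bash
for i in 1; do python3 -m creep '[0,0,0,0,-0.7,0.4,0, 0,0,0,0,0,0,0]'; done | grep -E "pos|contact"
python3 -m creep '[0,0,0,0,-0.7,0.4,0, 0,0,0,0,0,0,0]' | grep -E "pos|contact"
python3 -m creep '[0,0,0,0,-0.7,0.4,0, 0,0,0,0,0,0,0]'| grep -E "pos|contact"; python3 look.py
```

```text
eef_pos: [0.4711, -0.067, 0.0263]
contact_force: [-2.2, -2.6, -0.5]
eef_pos: [0.4712, -0.0668, 0.0263]
contact_force: [-2.9, -5.5, 0.8]
eef_pos: [0.4712, -0.0666, 0.0263]
contact_force: [-3.5, -8.7, 1.0]
t 7.5 now toaster xyz mm [   1.1 -156.2   26.3] F(toaster) [-2.2 -9.1  1. ]
turn [ 0.31 -0.13  0.23] shift turned [-1.1  4.5  0.2] present [-1.1  4.5  0.2] q [-0.56  0.02  2.08  0.46  1.28  0.97]
61 [-0.15345668 -0.14947543 -0.14601504]
((493.00653076171875, 88.19146728515625), (260.3884582519531, 165.01947021484375), 81.42767333984375)
```

```bash
python3 -m creep '[0,0,0,0,4.4,-2.4,0, 0,0,0,0,10.6,-5.6,0, 0,0,0,0,10.6,-5.6,0, 0,0,0,0,10.6,-5.6,0, 0,0,0,0,10.6,-5.6,0, 0,0,0,0,10.6,-5.6,0, 0,0,0,0,-12.7,-23.8,0, 0,0,0,0,-12.7,-23.8,0, 0,0,0,0,-12.7,-23.8,0, 0,0,0,0,-12.7,-23.8,0, 0,0,0,0,-12.7,-23.8,0, 0,0,0,0,-12.7,-23.8,0, 0,0,0,0,-12.7,-23.8,0, 0,0,0,0,-12.7,-23.8,0, 0,0,0,0,-12.7,-23.8,0, 0,0,0,0,-12.7,-23.8,0, 0,0,0,0,0,0,0]'
python3 - <<'E'
from h import *
plan(-25,0,.155,.30)
s=robot.snapshot('top'); save(s,'top3.png')
P=cloud(s,np.ones((400,640),bool)); q=P-C; a=q@X;b=q@Y
m=(abs(a)<.031)&(b<-.13)&(b>-.26)&(P[:,2]>.026)&(P[:,2]<.04); print('lip',m.sum(),np.percentile(b[m],[2,50,98]))
m=(abs(a)>.038)&(abs(a)<.05)&(b<-.13)&(b>-.26)&(P[:,2]>.026)&(P[:,2]<.04); print('face',m.sum(),np.percentile(b[m],[2,50,98]) if m.sum() else 0)
Q=cloud(s,robot.trace('top','toaster')[0]['pixels']); Q=Q[(Q[:,2]>.17)&(Q[:,2]<.2)]; print(cv2.minAreaRect((Q[:,:2]*1000).astype(np.float32)))
m=(P[:,2]>.13)&(P[:,2]<.165)&(b>.133)&(b<.17)&(abs(a)<.04); print('paddle',m.sum(),[np.percentile(v[m]*1e3,[2,50,98]).round(1) for v in (a,b,P[:,2])])
m=(b>.18)&(b<.45)&(a>-.15)&(a<.2)&(P[:,2]>.03); print('obst +y end',m.sum(),[np.percentile(v[m]*1e3,[1,50,99]).round(0) for v in (a,b,P[:,2])] if m.sum() else 0)
E
```

```text
t: 9.3
eef_pos: [0.4624, -0.1299, 0.3004]
eef_rot: [[0.989, -0.123, 0.076], [-0.144, -0.877, 0.459], [0.01, -0.465, -0.885]]
contact_force: [0.8, 0.0, 1.0]
width: -0.0001
grasp_force: 0.0
t 9.3 now toaster xyz mm [   1.6 -220.   300.4] F(toaster) [0.8 0.1 1. ]
turn [-52.71  -0.61   0.13] shift turned [  -1.6 -340.1 -158.1] present [  -0.9 -331.8  174.8] q [-0.68 -0.24  1.83  0.43  1.79  1.08]
lip 105 [-0.15355211 -0.14968833 -0.14583111]
face 0 0
((492.80511474609375, 87.97026062011719), (260.2061462402344, 165.08065795898438), 81.54277038574219)
paddle 289 [array([-16.2,  -0.1,  15.9]), array([135.8, 149.1, 163.9]), array([143.4, 148.5, 151.2])]
obst +y end 13750 [array([-99.,  31., 195.]), array([245., 365., 448.]), array([ 38., 133., 295.])]
```

View pics/top3.png

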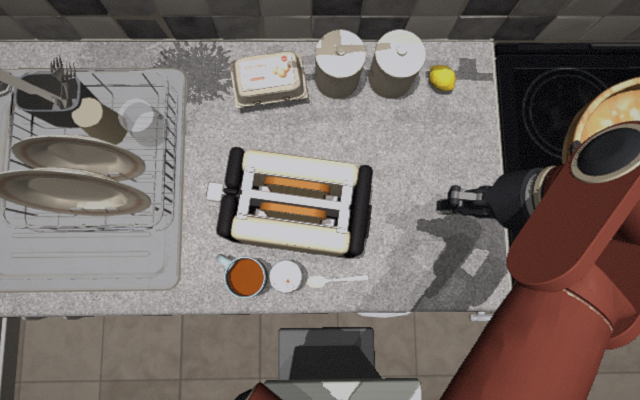

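The tray is home: the lip is 153.5 mm out against 153 expected, and the toaster hasn't moved. The picture shows only a thin lip at the right end (about 370,210). The lever paddle is at (215,191), and a dish rack starts at u<185. I'll check rack clearance while moving over the toaster.

Run:
```python
from h import *
s=robot.snapshot('top')
P=cloud(s,np.ones((400,640),bool)); q=P-C; a=q@X;b=q@Y
for y in np.arange(.18,.42,.02):
  m=(b>y)&(b<y+.02)&(a>-.1)&(a<.12); print(round(y,2),m.sum(),np.percentile(P[m,2],[50,99.5]).round(3) if m.sum() else 0)
s=robot.snapshot('scene'); save(s,'scene3.png')
P=cloud(s,np.ones((400,640),bool)); q=P-C; a=q@X;b=q@Y
print('scene')
for y in np.arange(.18,.42,.02):
  m=(b>y)&(b<y+.02)&(a>-.1)&(a<.12); print(round(y,2),m.sum(),np.percentile(P[m,2],[50,99.5]).round(3) if m.sum() else 0)
plan(-20,0,.158,.28)
plan(0,0,.158,.28)
```

```text
0.18 784 [-0.001  0.004]
0.2 943 [-0.001  0.004]
0.22 983 [-0.001  0.136]
0.24 1621 [0.005 0.143]
0.26 1169 [0.006 0.234]
0.28 1306 [0.044 0.26 ]
0.3 1693 [0.087 0.277]
0.32 1652 [0.1   0.289]
0.34 1446 [0.115 0.297]
0.36 1546 [0.105 0.3  ]
0.38 1900 [0.12  0.302]
0.4 1445 [0.144 0.301]
scene
0.18 541 [0.001 0.004]
0.2 542 [0.001 0.005]
0.22 540 [0.001 0.006]
0.24 895 [0.006 0.142]
0.26 1049 [0.072 0.23 ]
0.28 1479 [0.11  0.257]
0.3 1508 [0.123 0.276]
0.32 1549 [0.132 0.288]
0.34 1586 [0.14  0.297]
0.36 1615 [0.145 0.3  ]
0.38 1678 [0.143 0.303]
0.4 1589 [0.157 0.302]
t 9.5 now toaster xyz mm [  -0.5 -218.8  294.3] F(toaster) [ 0.4 -0.3  0. ]
turn [-4.798e+01 -4.000e-02  1.000e-01] shift turned [   0.5 -358.9 -115.5] present [   1.2 -326.1  189.4] q [-0.67 -0.24  1.84  0.43  1.79  1.08]
t 9.5 now toaster xyz mm [  -0.5 -218.8  294.3] F(toaster) [ 0.4 -0.3  0. ]
turn [-2.798e+01 -2.000e-02  1.100e-01] shift turned [   0.5 -376.8   14.3] present [   1.2 -326.1  189.4] q [-0.67 -0.24  1.84  0.43  1.79  1.08]
```

```bash
python3 -m creep '[-7,0,0,0,0,0,0, -7,0,0,0,0,0,0, -7,0,0,0,0,0,0, -7,0,0,0,0,0,0, 0,0,0,0,0,0,0]'; python3 -c "from h import *; plan(0,0,.158,.30)"
```

```text
t: 10.0
eef_pos: [0.4609, -0.1261, 0.2947]
eef_rot: [[0.99, -0.14, 0.001], [-0.14, -0.99, -0.002], [0.002, 0.001, -1.0]]
contact_force: [-0.2, -0.2, -0.4]
width: -0.0002
grasp_force: 0.0
t 10.0 now toaster xyz mm [  -0.5 -216.5  294.7] F(toaster) [-0.1 -0.3 -0.4]
turn [ 0.09 -0.09  0.37] shift turned [   0.5 -374.5   -5.3] present [   2.9 -374.5   -5.9] q [-0.42 -0.34  1.86 -0.    1.62  1.29]
```

```bash
python3 -m creep '[0,0,0.37,0,-31,0,0, 0,0,0,0,-31,0,0, 0,0,0,0,-31,0,0, 0,0,0,0,-31,0,0, 0,0,0,0,-31,0,0, 0,0,0,0,-31,0,0, 0,0,0,0,-31,0,0, 0,0,0,0,-31,0,0, 0,0,0,0,-31,0,0, 0,0,0,0,-31,0,0, 0,0,0,0,-31,0,0, 0,0,0,0,-27,0,0, -5,0,0,0,0,0,0, -5,0,0,0,0,0,0, -5,0,0,0,0,0,0, -5,0,0,0,0,0,0, 0,0,0,0,0,0,0]'; python3 -c "from h import *; plan(-20,0,.152,.175)"
```

```text
t: 11.7
eef_pos: [0.5157, 0.236, 0.2919]
eef_rot: [[0.989, -0.139, -0.054], [-0.149, -0.928, -0.341], [-0.003, 0.345, -0.939]]
contact_force: [0.1, -0.4, -0.5]
width: 0.0
grasp_force: 0.0
t 11.7 now toaster xyz mm [  0.9 149.7 291.9] F(toaster) [ 0.1 -0.3 -0.5]
turn [ 0.2   0.22 -0.11] shift turned [ -0.9 -42.2 109.1] present [ -0.5 -42.5 109. ] q [ 0.44  0.03  1.56 -0.29  1.74  2.14]
```

```bash
python3 -m creep '[0,0,0,0,-4.7,12.1,0, 0,0,0,0,-4.7,12.1,0, 0,0,0,0,-4.7,12.1,0, 0,0,0,0,-4.7,12.1,0, 0,0,0,0,-4.7,12.1,0, 0,0,0,0,-4.7,12.1,0, 0,0,0,0,-4.7,12.1,0, 0,0,0,0,-4.7,12.1,0, 0,0,0,0,-4.7,12.1,0, 0,0,0,0,0,0,0]'
python3 - <<'E'
from h import *
plan(-20,0,.152,.12)
a=robot.snapshot('scene'); b=robot.snapshot('top')
cv2.imwrite('pics/lv.png',cv2.resize(np.hstack([a['color'][110:260,150:300,::-1],b['color'][110:260,130:280,::-1]]),None,fx=2.6,fy=2.6))
E
```

```text
t: 12.7
eef_pos: [0.5157, 0.2373, 0.1757]
eef_rot: [[0.989, -0.141, -0.052], [-0.15, -0.928, -0.342], [-0.001, 0.346, -0.938]]
contact_force: [-0.2, 0.2, -0.4]
width: 0.0001
grasp_force: 0.0
t 12.7 now toaster xyz mm [  0.6 151.  175.7] F(toaster) [-0.2  0.2 -0.4]
turn [ 0.21  0.11 -0.22] shift turned [ -0.6 -20.   52. ] present [ -0.6 -20.2  51.9] q [ 0.44  0.11  1.68 -0.29  1.56  2.2 ]
```

View pics/lv.png

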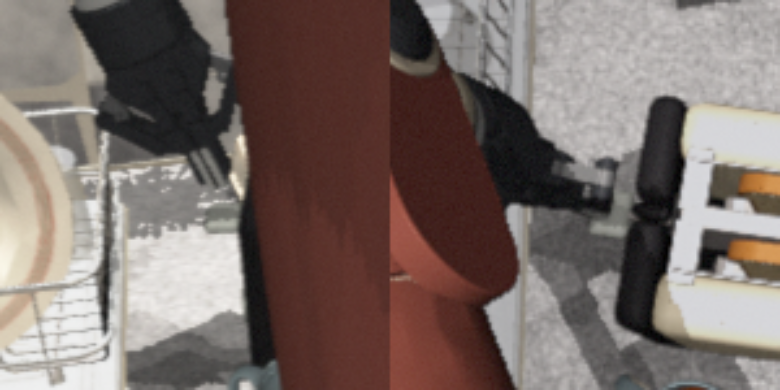

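```bash
python3 -m creep '[-4,0,0,0,0,0,0, 0,0,0,0,-4,9,0, 0,0,0,0,-4,9,0, 0,0,0,0,-2,4.6,0, 0,0,0,0,-2,4.6,0, 0,0,0,0,-2,4.6,0, 0,0,0,0,0,0,0]'; python3 -c "from h import *; plan(-24,0,.152,.12)"
```

```text
t: 13.5
eef_pos: [0.5168, 0.2373, 0.1433]
eef_rot: [[0.989, -0.138, -0.059], [-0.151, -0.902, -0.404], [0.003, 0.408, -0.913]]
contact_force: [-0.7, -0.3, 2.3]
width: 0.0001
grasp_force: 1.1
t 13.5 now toaster xyz mm [  1.7 151.2 143.3] F(toaster) [-0.6 -0.4  2.3]
turn [ 0.1  -0.03 -0.3 ] shift turned [ -1.7 -10.2  20.9] present [ -1.8 -10.3  20.9] q [ 0.46  0.17  1.68 -0.34  1.54  2.24]
```

Spring contact as expected (2.3 N, depth about 0.01). Continuing down.

```bash
python3 -m creep '[0,0,0,0,-1.6,3.7,0, 0,0,0,0,-1.6,3.7,0, 0,0,0,0,-1.6,3.7,0, 0,0,0,0,-1.6,3.7,0, 0,0,0,0,-1.6,3.7,0, 0,0,0,0,-1.6,3.7,0, 0,0,0,0,0,0,0]' | grep -E "pos|contact";  python3 -c "from h import *; plan(-24,0,.152,.109)"
```

```text
eef_pos: [0.5175, 0.2375, 0.123]
contact_force: [-6.7, -0.3, 16.6]
t 14.2 now toaster xyz mm [  2.4 151.5 123. ] F(toaster) [-6.6 -1.3 16.6]
turn [ 0.15 -0.1  -0.38] shift turned [-2.4 -6.1 12.6] present [-2.5 -6.2 12.5] q [ 0.46  0.2   1.69 -0.34  1.51  2.25]
```

Run:
```python
from h import *
s=robot.get_state(); print(s["torque"],s["contact_force"])
a=robot.snapshot('scene'); b=robot.snapshot('top')
cv2.imwrite('pics/lv2.png',cv2.resize(np.hstack([a['color'][110:310,150:300,::-1],b['color'][110:310,130:280,::-1]]),None,fx=2.6,fy=2.6))
w=robot.snapshot('wrist'); save(w,'w.png')
Q=cloud(b,robot.trace('top','toaster')[0]['pixels']); Q=Q[(Q[:,2]>.17)&(Q[:,2]<.2)]; print(cv2.minAreaRect((Q[:,:2]*1000).astype(np.float32)))
```

```text
[-0.9290285   1.23997844 -0.46247325] [-6.68860704 -0.3163741  16.58873789]
((493.01861572265625, 87.95648193359375), (260.24310302734375, 165.1120147705078), 81.49056243896484)
```

View pics/lv2.png

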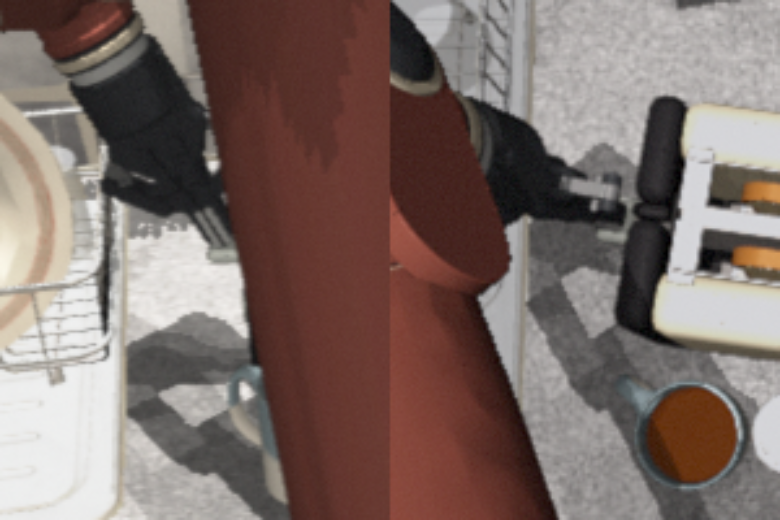

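View pics/w.png

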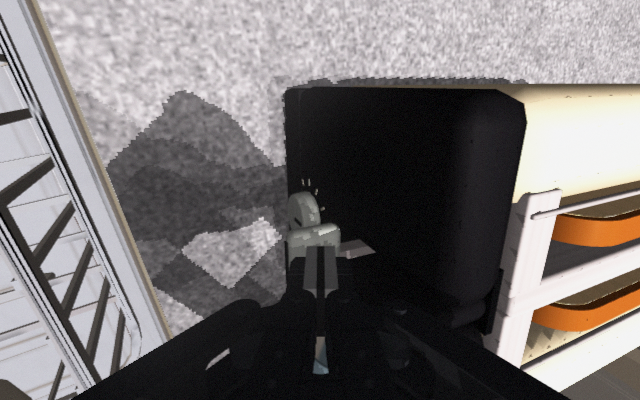

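The left and top views show the tip on the paddle near (222,255), clear of the toaster body and rack. The wrist view also shows it seated at (315,240). I'll ease the sideways load and press on through the catch.

```bash
python3 -m creep '[0,0,0,-1.2,0,0,0, 0,0,0,0,-0.8,1.8,0, 0,0,0,0,-0.8,1.8,0, 0,0,0,0,0,0,0]' | grep -E "pos|contact";  python3 -c "from h import *; plan(-24,0,.152,.109)"
```

```text
eef_pos: [0.517, 0.2375, 0.1183]
contact_force: [-0.9, -1.6, 5.9]
t 14.8 now toaster xyz mm [  1.9 151.4 118.3] F(toaster) [-0.6 -1.7  5.9]
turn [ 0.09 -0.22 -0.39] shift turned [-1.9 -4.3  8.3] present [-2.  -4.3  8.3] q [ 0.47  0.2   1.69 -0.34  1.5   2.26]
```

Force dropped past the catch. Press on to the bottom stop.

```bash
python3 -m creep '[0,0,0,0,-0.8,1.8,0, 0,0,0,0,-0.8,1.8,0, 0,0,0,0,-0.8,1.8,0, 0,0,0,0,0,0,0]' | grep -E "pos|contact"
python3 -m creep '[0,0,0,0,-0.5,1.2,0, 0,0,0,0,0,0,0]' | grep -E "pos|contact"
python3 -c "from h import *; plan(-24,0,.152,.109)"
```

```text
eef_pos: [0.5167, 0.2374, 0.1097]
contact_force: [1.9, -0.0, 4.8]
eef_pos: [0.5165, 0.2375, 0.1086]
contact_force: [3.5, -0.0, 3.6]
t 15.4 now toaster xyz mm [  1.4 151.3 108.6] F(toaster) [3.4 0.5 3.6]
turn [ 0.05 -0.15 -0.32] shift turned [-1.4 -0.5 -0.6] present [-1.4 -0.5 -0.6] q [ 0.47  0.21  1.7  -0.34  1.49  2.26]
```

```bash
python3 -m creep '[0,0,0,0,-0.5,1.2,0, 0,0,0,0,0,0,0]' | grep -E "pos|contact"
python3 -m creep '[0,0,0,0,-0.4,1,0, 0,0,0,0,0,0,0]' | grep -E "pos|contact"
```

```text
eef_pos: [0.5165, 0.2375, 0.1077]
contact_force: [3.2, 1.2, 5.2]
eef_pos: [0.5166, 0.2375, 0.1075]
contact_force: [1.9, -0.1, 8.5]
```

Bottom stop reached: the force is rising and the position has stalled. I'll lift straight up and check.

```bash
python3 -m creep '[0,0,0,0,1,-2.3,0, 0,0,0,0,2,-4.6,0, 0,0,0,0,4.1,-9.1,0, 0,0,0,0,8.2,-18.2,0, 0,0,0,0,8.2,-18.2,0, 0,0,0,0,8.2,-18.2,0, 0,0,0,0,8.2,-18.2,0, 0,0,0,0,8.2,-18.2,0, 0,0,0,0,8.2,-18.2,0, 0,0,0,0,8.2,-18.2,0, 0,0,0,0,8.2,-18.2,0, 0,0,0,0,0,0,0]'
python3 - <<'E'
from h import *
s=robot.snapshot('top'); P=cloud(s,np.ones((400,640),bool)); q=P-C; a=q@X;b=q@Y
m=(P[:,2]>.08)&(P[:,2]<.17)&(b>.137)&(b<.163)&(abs(a)<.016); print('top paddle z',m.sum(),np.percentile(P[m,2],[5,50,95]) if m.sum() else 0)
m=(abs(a)<.031)&(b<-.13)&(b>-.26)&(P[:,2]>.026)&(P[:,2]<.04); print('lip',np.percentile(b[m],[2,50,98]))
m=(abs(a)<.06)&(abs(b)<.1)&(P[:,2]<.25); print('bread top',np.percentile(P[m,2],99))
Q=cloud(s,robot.trace('top','toaster')[0]['pixels']); Q=Q[(Q[:,2]>.17)&(Q[:,2]<.2)]; print(cv2.minAreaRect((Q[:,:2]*1000).astype(np.float32)))
for t in ("jam_jar","mug","teaspoon"):
    l=robot.trace('top',t)
    if l: print(t,l[0]["box"])
s=robot.snapshot('scene'); P=cloud(s,np.ones((400,640),bool)); q=P-C; a=q@X;b=q@Y
m=(P[:,2]>.08)&(P[:,2]<.17)&(b>.137)&(b<.163)&(abs(a)<.016); print('scene paddle z',m.sum(),np.percentile(P[m,2],[5,50,95]) if m.sum() else 0)
plan(-24,0,.152,.3)
E
```

```text
t: 17.0
eef_pos: [0.5156, 0.2374, 0.2859]
eef_rot: [[0.989, -0.14, -0.056], [-0.15, -0.903, -0.402], [0.006, 0.406, -0.914]]
contact_force: [0.1, 0.1, 1.6]
width: 0.0
grasp_force: 0.0
top paddle z 173 [0.10608393 0.10880564 0.11136324]
lip [-0.1535159  -0.14977159 -0.14590965]
bread top 0.18715820367625233
((492.8527526855469, 87.9820556640625), (259.8885498046875, 164.69183349609375), 81.46151733398438)
jam_jar [268.4, 256.4, 303.8, 293.1]
teaspoon [305.8, 275.2, 369.6, 289.4]
scene paddle z 95 [0.10254724 0.10956047 0.11226334]
t 17.3 now toaster xyz mm [ -0.5 150.2 281.3] F(toaster) [-0.6  0.6  0.1]
turn [ 0.18  0.09 -0.23] shift turned [  0.5   6.  -17.8] present [  0.5   6.  -17.8] q [ 0.47  0.07  1.56 -0.35  1.76  2.16]
```

The lever is latched (paddle at 0.109 to 0.110 m, about 0.040 down), the tray is home, and the toaster, jar and spoon are unmoved. The mug was seen in its place, untouched, during pressing.

```bash
python3 -c "
from h import *
print(robot.hand_in())"
```

```text
the job is handed in; nothing more can be done
None
```

The tray was pushed fully home first, then the bread lever was pressed past its catch and stayed down by itself; the toaster, jar and spoon measured in place, the mug (not re-measured after the lift) was last seen undisturbed, and the job was handed in at about 17 s.

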